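# Load a relay on the test slide and index it to the test head

### The job

Set the smaller of the two plug-in relays upright and fully down in the nest of the slide's carriage while the carriage is at its loading (right-hand) end, with the relay's screw-terminal side facing the contact head's side of the rail. Then slide the carriage along to the next station, the middle one in front of the contact head, until the detent roller drops into its notch, without running past it. Leave the other things on the bench where they are.

Things in the scene. Friction and masses are not known exactly. Their poses are not given: they have to be found in the camera images.
- relay_small: The smaller plug-in relay: black base 55 x 45 mm (x, y) and 20 mm high, beige case 42 x 40 mm on it, 60 mm high in all. Origin: centre of its underside; z up. Its row of three brass screw terminals lies on the base's ledge at its -x side, the side that also bears the paper label.
- relay_terminals (a point): The middle screw terminal of the small relay: on top of the base's ledge, 24.5 mm to the relay's -x side of its centre, 20 mm above its underside.
- nest (a point): Middle of the nest floor on the carriage, 44 mm above the bench. Four corner angles, 14 mm high, bound a space of 59 mm (x) by 49 mm (y), open between them and flaring 3 mm outward above 6 mm; the relay's 55 mm length goes along x. x points across the rail to the contact head's side (away from the ball knob), y along the rail from the loading end to the next station, z up.
- knob (a point): Centre of the carriage's black ball knob, 28 mm in diameter, 102 mm above the bench and 75 mm from the nest's middle on its -x side; steel post of 10 mm diameter below it on a 36 mm wide dark block (top 73 mm above the bench).
- carriage (a joint): Travel of the carriage along nest y, m: 0 = loading station (right-hand end), 0.100 = test station (middle, at the contact head), 0.200 = unloading station. A sprung roller drops into a V notch at each and pulls the carriage home from 5 mm either side; leaving a notch takes about 11 N, sliding 1 to 2 N. At the start it stands 0 to 30 mm ahead of the loading notch.
- test_station (a point): Fixed point where the middle of the nest floor lies at the test station; same axes as the nest. The contact head, a dark upright reaching 86 mm above the bench, stands on its +x side from 45 mm on; its three spring contacts point at the nest 23 mm above its floor, tips 34 mm from this point.
- test_fixture: The slide's fixed frame: grey sole plate 175 x 330 x 12 mm with a steel guide rail along its y, end stops 40 mm high at both ends, and a notched index bar 34 mm high along its robot-side edge. Origin at bench height under the middle of its length, 20 mm to the knob's side of the rail; x and y as for the nest, so it reaches from -70 to +105 mm in x.
- relay_large: The other, larger plug-in relay (60 x 50 mm, 70 mm high), same looks; a bystander, too big for the nest. Origin: centre of its underside.
- plug_box: Black connector block 50 x 55 x 45 mm with white sockets on top; a bystander. Origin: centre of its underside.
- terminal_strip_1: Beige eight-way terminal strip 26 x 104 mm (x, y), 23 mm high; a bystander. Origin: centre of its underside.
- pliers_1: Combination pliers lying flat, 58 x 180 mm (x, y), 12 mm high; a bystander. Origin: centre of its underside.
- screwdriver_1: Screwdriver with black handle lying down, 30 x 172 mm (x, y), 31 mm high; a bystander. Origin: centre of its underside.

How it is judged:
By the outcome, as a careful person would: the job done as asked, in the order asked, and still so for the second after the job is handed in, with the robot touching nothing.
It also fails if it takes over 54 s, if anything falls off the work surface, if the arm or the gripper's body presses on something with over 40 N, if the wrist force passes 120 N, or if a joint passes its speed limit or range.

### The arm

A 6-joint arm with a two-finger parallel gripper is mounted at the origin on a cart in front of the work surface, level with it; the furniture and walls round the work are solid. World frame = base frame: x ahead of the robot, y to its left, z up, the work surface at z = 0. Lengths are in m, angles in rad, forces in N, time in s.
With the tool pointing down it reaches from about 0.35 to 0.775 m from the base axis. Payload 7.3 kg.
Tool frame: the origin (TCP) lies between the finger pads; the fingertips stand 17 mm ahead of it and the grasp point (between the pads) lies 2 mm behind it; z points along the fingers, y is the line along which they close (so a half turn about z gives the same grasp; the last joint's range is limited). The gripper opens to 92 mm and grips with 3 to 60 N. Pads are 19 mm wide; open, the fingers measure 130 mm over their backs; the gripper's body (75 mm by 190 mm) begins 47 mm behind the grasp point.
Start: joints at [-1.343, 0.342, 1.524, -0, 1.275, -0.146], TCP at [0.192, -0.489, 0.244] pointing down, gripper open.
Joint ranges: [-2.53, 2.53], [-0.77, 2.02], [0.04, 2.7], [-1, 4.14], [0.28, 2.66], [-3.11, 3.11]. Speed limits (rad/s): [2.57, 2.57, 3.14, 3.14, 3.14, 3.14].

### API

Orientations are given as a rotation vector (axis times angle).
In Python, from bench import env gives the robot as it stands. The module is installed in compiled form; this text tells all that it offers.
- The arm moves only by the tool send_rows, never from a script. Its argument "deltas" is a list of rows, each a list of 6 numbers: the shift along the tool's x, y, z in cm, then the turn, a rotation vector about the tool's x, y, z in rad. A call has 1 to 5 rows; each row is the pose to reach, as a shift and turn from the pose commanded when the call began, along the tool's axes at that moment; what a row does not reach only later rows make up. A row lasts 1/12 s, in which the tool goes at most 41.7 mm and 7.16 degrees, less where a joint would pass 70% of its speed; a pose out of reach is approached as far as the arm can. A call with a gripper value outside its range is refused whole. "gripper" is the closure, from -1 (fully open) to 1 (shut), so that 0 is half open, set as the call begins (left out, the last holds). The fingers move at their own pace and stop on an object; "squeeze" is the grip in N (left out, the last holds). Time passes only in rows, so rows that repeat a pose let the fingers close. It gives the time, the measured TCP pose, the force, the opening and the grip force at its end, in the units of the state.
- env.read_state(): the state, without advancing time (a new reading comes with each control period).
- env.snapshot(name): name is "scene" or "top" or "wrist"; returns a dict with "frame" (400x640x3 uint8, red, green, blue), "vfov" (degrees; the focal length in pixels is half the picture's height over the tangent of half this angle, whatever the lens; pixels are square), "cx", "cy" (the principal point, pixels), "k1" (the pictures are not rectified: a ray, as slopes to the right and down, at radius r is drawn at 1 + k1 r^2 times it, then the intrinsics apply), "R" (3x3) and "t" (3): a world point X has camera coordinates R X + t; the wrist camera has in their place "T_tool_cam" (4x4, takes a point from camera to tool coordinates, whose origin is the TCP and whose axes are the flange's). Camera axes: x right, y down, z forward; pixel columns grow to the right and rows downward; lengths in m; the calibration is good to about 2 mm. A picture is of the moment at which its call begins: read the wrist's pose just before it. There is no depth.
- env.sign_off(): hands the job in; it is judged then, once.
Trained networks look in a picture, given as the dict that the camera call returned (one of the last four; its "shot" number tells which), for a name from the list of things; names that differ only in an ending like _2 or _b are one class to them, and where a whole thing is asked for, a point or a joint stands for the part that bears it (a point fixed in the world has none). Each returns a list of dicts, best first, with "conf" (0 to 1); they miss things now and then, are a little off and sometimes report something else, mostly with a low value. They report only what shows in the picture. A call takes as long as a camera call.
- env.look_for(picture, target): "bbox" ([left, top, right, bottom] in pixels, round what is visible of it).
- env.silhouettes(picture, target): "pixels" (400x640 bool, what is visible of it) and "bbox" ([left, top, right, bottom] in pixels, round what is visible of it).
- env.mark_of(picture, target): "point" ([row, column] in pixels: a listed point, or the origin of a listed thing).
The state is a dict: "t": time; "q": joint angles; "qvel": joint speeds; "tau": joint torques, N m; "position": TCP position; "orientation": TCP orientation; "ft_force": force on the tool from outside, world axes, zero at the start; "moment": the same for the moment, N m; "gripper_width": opening from 0.0 (shut) to 1.0 (fully open); "grasp_force": force on a finger pad.
Only numpy, scipy, OpenCV 4.12 (cv2) and the standard library are available. Lean on these libraries where they do the work, as an engineer would, in place of code of your own. Each camera call takes 0.05 s, during which the arm holds its last target. There are 200 camera calls.

## Working session

There is one attempt and no reset: what is moved stays moved. The work goes in short steps, Python scripts to look and compute and a tool call to move; the robot and the scene stay as the last step left them, time stands still between calls to the robot, and variables do not carry over. Pictures are saved under pics/ and viewed, at most 10 in all, crops included, and the job is handed in when it is done.

Besides the shell and the picture viewer there is one more tool, called after "Emit:" as name(argument=value, ...) on one line, values as JSON. send_rows: Moves the arm, as the interface text tells. Its arguments: {"type":"object","properties":{"deltas":{"type":"array","items":{"type":"array","items":{"type":"number"}}},"gripper":{"type":"number"},"squeeze":{"type":"number"}},"required":["deltas"]}

```bash
mkdir -p pics; cat > h.py <<'E'
import numpy as np, cv2
from scipy.spatial.transform import Rotation as Ro
from bench import env
def cam(s,st=None):
    """returns R,t (world->cam)"""
    if 'R' in s: return np.array(s['R']),np.array(s['t'])
    T=np.eye(4);T[:3,:3]=Ro.from_rotvec(st['orientation']).as_matrix();T[:3,3]=st['position']
    M=np.linalg.inv(T@np.array(s['T_tool_cam']));return M[:3,:3],M[:3,3]
def K(s):
    f=200/np.tan(np.radians(s['vfov'])/2);return np.array([[f,0,s['cx']],[0,f,s['cy']],[0,0,1.]]),np.array([s['k1'],0,0,0,0])
def ray(s,rc,st=None):
    R,t=cam(s,st);k,d=K(s)
    u=cv2.undistortPoints(np.array([[[rc[1],rc[0]]]],float),k,d)[0,0]
    v=R.T@np.array([u[0],u[1],1]);return -R.T@t,v/np.linalg.norm(v)
def tri(rays):
    A=sum(np.eye(3)-np.outer(v,v) for o,v in rays);b=sum((np.eye(3)-np.outer(v,v))@o for o,v in rays)
    p=np.linalg.solve(A,b);return p,[np.linalg.norm((np.eye(3)-np.outer(v,v))@(p-o)) for o,v in rays]
def atz(r,z): o,v=r;return o+v*(z-o[2])/v[2]
def proj(s,P,st=None):
    R,t=cam(s,st);k,d=K(s);P=np.atleast_2d(P).astype(float)
    return cv2.projectPoints(P,cv2.Rodrigues(R)[0],t,k,d)[0][:,0]
def save(s,n,crop=None,sc=1):
    f=s['frame'][:,:,::-1]
    if crop: f=f[crop[1]:crop[3],crop[0]:crop[2]]
    cv2.imwrite('pics/'+n,cv2.resize(f,None,fx=sc,fy=sc,interpolation=cv2.INTER_CUBIC))
E
cat > a.py <<'E'
from h import *
a=env.snapshot('scene');b=env.snapshot('top')
save(a,'scene.png',sc=1.25);save(b,'top.png',sc=1.25)
for n in ['relay_small','relay_terminals','nest','knob','test_station','test_fixture','relay_large','plug_box','terminal_strip_1','pliers_1','screwdriver_1']:
    R=[]
    for s in (a,b):
        m=env.mark_of(s,n);print(n,[(np.round(x['point']),round(x['conf'],2)) for x in m[:3]])
        if m:R.append(ray(s,m[0]['point']))
    if len(R)==2:print('   ',*[np.round(x,4) for x in tri(R)])
print(env.read_state()['t'],[-np.array(s['R']).T@s['t'] for s in (a,b)])
E
python3 a.py
```

```text
relay_small [(array([222., 340.]), 0.58)]
relay_small [(array([215., 325.]), 0.63)]
    [ 0.5015 -0.0497  0.0097] [0.0014 0.0014]
relay_terminals [(array([213., 346.]), 0.88), (array([276., 314.]), 0.74), (array([314., 269.]), 0.19)]
relay_terminals [(array([216., 332.]), 0.75)]
    [ 0.494  -0.069   0.0276] [0.001 0.001]
nest [(array([277., 289.]), 0.7)]
nest [(array([204., 222.]), 0.93)]
    [0.517  0.2238 0.0434] [0.0034 0.0034]
knob [(array([276., 315.]), 0.58), (array([252., 375.]), 0.2)]
knob []
test_station [(array([293., 263.]), 0.77), (array([316., 272.]), 0.68)]
test_station [(array([197., 195.]), 0.63)]
    [0.5367 0.2943 0.0526] [0.0019 0.0019]
test_fixture [(array([315., 270.]), 0.79)]
test_fixture [(array([230., 208.]), 0.71), (array([205., 194.]), 0.6)]
    [ 0.4887  0.2856 -0.0096] [0.0386 0.0386]
relay_large [(array([174., 364.]), 0.9)]
relay_large [(array([209., 428.]), 0.74), (array([232., 210.]), 0.74)]
    [ 0.5319 -0.3426 -0.016 ] [0.0045 0.0045]
plug_box [(array([202., 359.]), 0.67)]
plug_box []
terminal_strip_1 [(array([252., 380.]), 0.86)]
terminal_strip_1 [(array([257., 301.]), 0.57)]
    [ 0.3779  0.0109 -0.0074] [0.0079 0.0079]
pliers_1 [(array([267., 193.]), 0.81)]
pliers_1 [(array([124., 222.]), 0.56), (array([259., 301.]), 0.5)]
    [0.757  0.2489 0.0087] [0.0016 0.0016]
screwdriver_1 []
screwdriver_1 [(array([264., 383.]), 0.72)]
1.2 [array([0.1164371 , 0.90884482, 0.79189341]), array([ 0.375406  , -0.00319513,  0.99457289])]
```

View pics/scene.png

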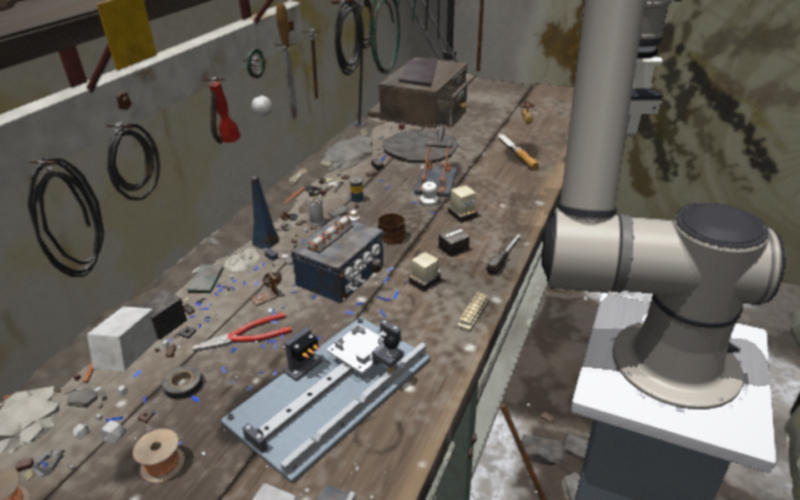

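View pics/top.png

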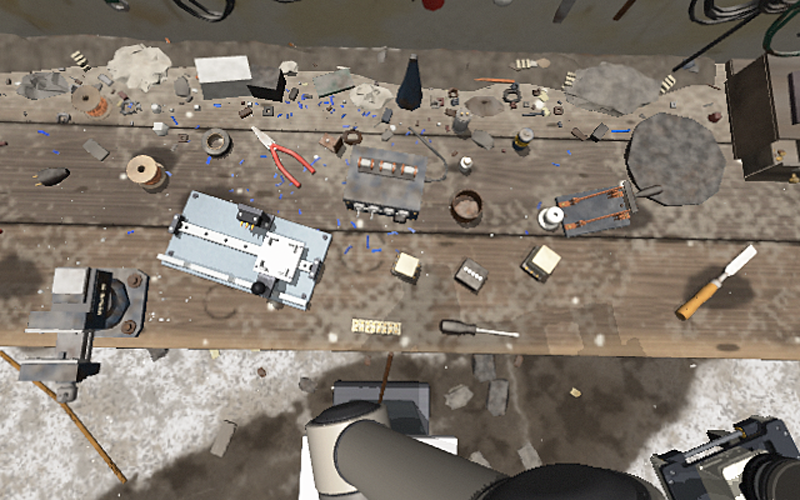

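```bash
cat >> h.py <<'E'
def go(p,yaw,st=None,quiet=False,base=None):
    """deltas (cm, rad) to a down-pointing tool at p with tool y along world angle yaw (mod pi, nearest)"""
    st=st or env.read_state();R0=Ro.from_rotvec(st['orientation'])
    best=None
    for k in (0,np.pi):
        y=np.array([np.cos(yaw+k),np.sin(yaw+k),0]);z=np.array([0,0,-1.]);x=np.cross(y,z)
        R=Ro.from_matrix(np.c_[x,y,z]);d=(R0.inv()*R).as_rotvec()
        if best is None or np.linalg.norm(d)<np.linalg.norm(best):best=d
    s=R0.inv().apply(np.array(p)-st['position'])*100
    print('row',np.round(s,2),np.round(best,3),'t',round(st['t'],2));return s,best
E
python3 - <<'E'
from h import *
st=env.read_state();print(np.round(Ro.from_rotvec(st['orientation']).as_matrix(),3),st['position'],st['ft_force'])
w=env.snapshot('wrist');print(np.round(w['T_tool_cam'],4),w['vfov'],w['k1'])
for p,y in (((.44,-.05,.244),-.146),((.44,-.05,.244),1.2)):go(p,y)
E
```

```text
[[ 0.931  0.365  0.   ]
 [ 0.365 -0.931 -0.   ]
 [-0.     0.    -1.   ]] [ 0.19175377 -0.48875461  0.2437495 ] [0.06996205 0.4559493  0.97831464]
[[ 1.000e-04 -9.659e-01 -2.589e-01  7.070e-02]
 [ 1.000e+00 -2.000e-04  9.000e-04  6.000e-04]
 [-9.000e-04 -2.589e-01  9.659e-01 -1.423e-01]
 [ 0.000e+00  0.000e+00  0.000e+00  1.000e+00]] 65.83133335957339 -0.04231547395252355
row [ 3.913e+01 -3.178e+01 -3.000e-02] [ 0.     0.    -1.051] t 1.25
row [ 3.913e+01 -3.178e+01 -3.000e-02] [ 0.    -0.     0.745] t 1.25
```

Emit:
send_rows(deltas=[[3.5, -2.2, 0, 0, 0, -0.12], [7, -4.4, 0, 0, 0, -0.24], [10.5, -6.6, -0.5, 0, 0, -0.36], [14, -8.8, -1, 0, 0, -0.48], [17.5, -11, -1.5, 0, 0, -0.6]], gripper=-1)

```text
t: 1.67
position: [0.3151, -0.3208, 0.259]
orientation: [2.773, 1.477, 0.0]
ft_force: [0.6, -0.1, -0.1]
gripper_width: 1.003
grasp_force: 0.0
```

```bash
python3 -c "
from h import *
go((.45,-.13,.26),-.38)"
```

```text
row [23.36  0.55 -0.1 ] [ 0.     0.    -0.212] t 1.67
```

Emit:
send_rows(deltas=[[4.1, 0.1, 0, 0, 0, -0.05], [8.2, 0.2, 0, 0, 0, -0.1], [12.3, 0.3, 0, 0, 0, -0.15], [16.4, 0.4, 0, 0, 0, -0.2], [20.5, 0.5, 0, 0, 0, -0.21]])

```text
t: 2.08
position: [0.4347, -0.1539, 0.259]
orientation: [2.604, 1.756, 0.0]
ft_force: [0.6, -0.2, 0.2]
gripper_width: 0.999
grasp_force: 0.0
```

Emit:
send_rows(deltas=[[1.5, 0, 0, 0, 0, 0], [2.6, 0, 0, 0, 0, 0], [2.6, 0, 0, 0, 0, 0]])

```text
t: 2.33
position: [0.4441, -0.1301, 0.2587]
orientation: [-2.605, -1.756, -0.0]
ft_force: [-0.7, -0.6, 0.4]
gripper_width: 1.002
grasp_force: 0.0
```

```bash
cat > b.py <<'E'
from h import *
import sys,pickle
n=sys.argv[1];names=sys.argv[2:]
st=env.read_state();w=env.snapshot('wrist');save(w,n+'.png')
out={'w':w,'st':st}
print(np.round(st['position'],4),st['t'])
for k in names:
    m=env.mark_of(w,k);s=env.silhouettes(w,k)
    out[k]=(m,s)
    print(k,[(np.round(x['point'],1),round(x['conf'],2)) for x in m[:3]],[(np.round(x['bbox']),round(x['conf'],2)) for x in s[:2]])
pickle.dump(out,open(n+'.pkl','wb'))
E
python3 b.py w1 relay_small relay_terminals
```

```text
[ 0.4441 -0.1301  0.2587] 2.3333
relay_small [(array([ 90.6, 341.7]), 0.93)] [(array([322.,  64., 363., 115.]), 0.74)]
relay_terminals [] [(array([324.,  63., 363., 110.]), 0.85)]
```

View pics/w1.png

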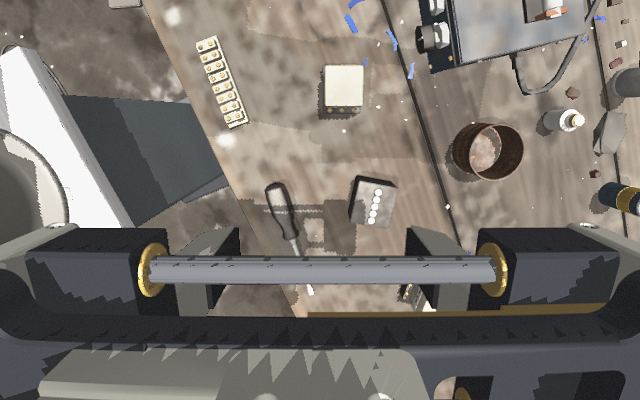

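```bash
python3 - <<'E'
from h import *
import pickle
o=pickle.load(open('w1.pkl','rb'))
p=atz(ray(o['w'],o['relay_small'][0][0]['point'],o['st']),0);print(p)
m=o['relay_small'][1][0]['pixels']; ys,xs=np.nonzero(m);r=cv2.minAreaRect(np.c_[xs,ys].astype(np.float32));print(r)
go(p+[-.015,-.04,.26],-.38)
E
```

```text
[ 0.50434132 -0.04967063  0.        ]
((342.5, 89.5), (49.0, 39.0), 90.0)
row [ 5.75  2.63 -0.13] [ 0.     0.    -0.009] t 2.58
```

Emit:
send_rows(deltas=[[2.9, 1.3, 1, 0, 0, 0], [5.7, 2.6, 2, 0, 0, 0], [5.7, 2.6, 4, 0, 0, 0], [5.7, 2.6, 4, 0, 0, 0]])

```text
t: 2.92
position: [0.488, -0.0884, 0.2156]
orientation: [-2.603, -1.751, 0.006]
ft_force: [-0.9, 0.7, 0.6]
gripper_width: 0.996
grasp_force: 0.0
```

```bash
python3 b.py w2 relay_small relay_terminals; python3 - <<'E'
from h import *
import pickle
a,b=[pickle.load(open(f'w{i}.pkl','rb')) for i in (1,2)]
print(tri([ray(o['w'],o['relay_small'][0][0]['point'],o['st']) for o in (a,b)]))
for q in ([0]):print(atz(ray(b['w'],b['relay_small'][0][0]['point'],b['st']),0))
x=b['relay_small'][1][0]['bbox'];print(x)
x=[int(v) for v in x];save(b['w'],'w2c.png',(x[0]-30,max(0,x[1]-30),x[2]+30,x[3]+30),4)
E
```

```text
[ 0.488  -0.0884  0.2156] 2.9167
relay_small [(array([137.8, 322.4]), 0.6)] [(array([302., 110., 346., 166.]), 0.69)]
relay_terminals [(array([161.2, 323.7]), 0.97)] [(array([302., 112., 344., 164.]), 0.73), (array([162.,  78., 222., 179.]), 0.39)]
(array([ 0.50449944, -0.04953303, -0.00240476]), [np.float64(5.650084318131826e-05), np.float64(5.6500843181578924e-05)])
[ 0.50453952 -0.04932482  0.        ]
[301.8, 110.4, 345.7, 165.9]
```

View pics/w2c.png

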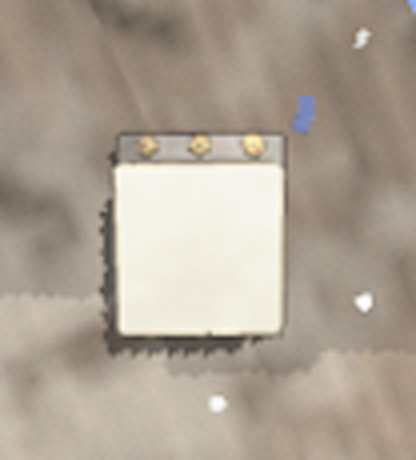

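```bash
python3 - <<'E'
from h import *
import pickle
a,b=[pickle.load(open(f'w{i}.pkl','rb')) for i in (1,2)]
s=env.snapshot('scene')
def c(f,x,y,h,sc):return cv2.resize(f[y-h:y+h,x-h:x+h,::-1],(sc,sc),interpolation=cv2.INTER_CUBIC)
A=c(a['w']['frame'],343,90,40,400);B=c(s['frame'],340,215,30,400)
T=cv2.imread('pics/top.png');
cv2.imwrite('pics/m.png',np.hstack([A,B]))
E
```

```text
(no output)
```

View pics/m.png

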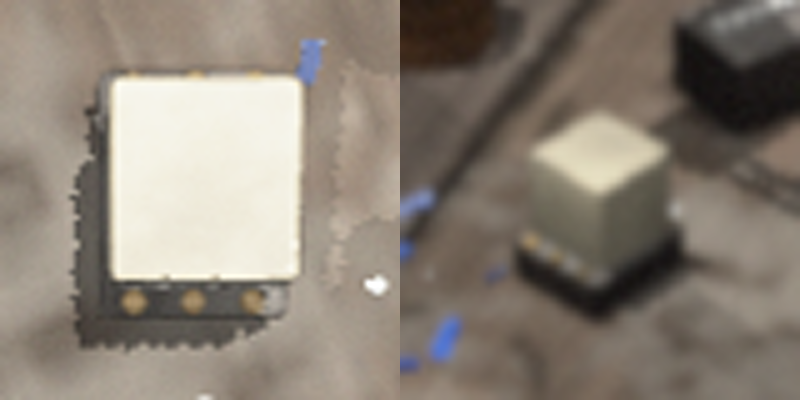

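Emit:
send_rows(deltas=[[-3, 0, 0, 0, 0.11, 0], [-6, 0, 0, 0, 0.22, 0], [-9, 0, 0, 0, 0.33, 0], [-9, 0, 0, 0, 0.4, 0], [-9, 0, 0, 0, 0.4, 0]])

```text
t: 3.63
position: [0.4541, -0.1757, 0.2186]
orientation: [-2.394, -1.597, -0.488]
ft_force: [-0.1, 0.3, -0.8]
gripper_width: 1.002
grasp_force: 0.0
```

```bash
python3 b.py w3 relay_small relay_terminals; python3 - <<'E'
from h import *
import pickle
b=pickle.load(open(f'w3.pkl','rb'))
u=proj(b['w'],[.5045,-.0495,.03],b['st'])[0].astype(int);print(u)
save(b['w'],'w3c.png',(max(0,u[0]-50),max(0,u[1]-50),u[0]+50,u[1]+50),4)
E
```

```text
[ 0.4541 -0.1757  0.2186] 3.6333
relay_small [(array([139.9, 319.9]), 0.71)] [(array([301., 103., 340., 161.]), 0.89)]
relay_terminals [(array([148.2, 321.1]), 0.97)] [(array([301., 102., 338., 158.]), 0.74)]
[319 130]
```

View pics/w3c.png

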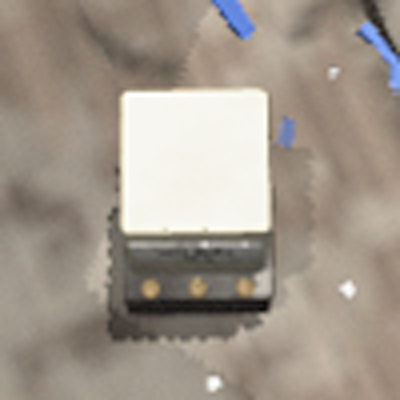

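```bash
python3 - <<'E'
from h import *
import pickle
for i in (1,2,3):
    b=pickle.load(open(f'w{i}.pkl','rb'));f=b['w']['frame'];g=f.min(2)
    u=proj(b['w'],[.5045,-.0495,.06],b['st'])[0].astype(int)
    m=(g>175).astype(np.uint8)
    n,l,s,c=cv2.connectedComponentsWithStats(m);k=l[u[1],u[0]]
    ct=max(cv2.findContours((l==k).astype(np.uint8),0,1)[0],key=cv2.contourArea)
    P=np.array([atz(ray(b['w'],(y,x),b['st']),.06)[:2] for x,y in ct[:,0]])*1000
    r=cv2.minAreaRect(P.astype(np.float32));print(i,s[k],r)
st=env.read_state();go((.5045,-.0495,.12),-.38)
E
```

```text
1 [ 325   65   38   41 1511] ((502.9964294433594, -48.027503967285156), (40.44873809814453, 38.86225128173828), 69.66026306152344)
2 [ 300  121   42   43 1724] ((503.13690185546875, -48.39289855957031), (39.78586959838867, 39.119483947753906), 67.84068298339844)
3 [ 299  102   37   36 1306] ((502.9407043457031, -47.64168930053711), (39.62870788574219, 39.085853576660156), 67.45783996582031)
row [ 8.2  -0.04 14.23] [ 0.002 -0.398 -0.005] t 3.88
```

```bash
python3 - <<'E'
from h import *
st=env.read_state();go((.48,-.03,.28),-.38)
s2=dict(st);y=-.38
def pose(p,yaw):
    y=np.array([np.cos(yaw),np.sin(yaw),0]);z=np.array([0,0,-1.]);return dict(position=np.array(p),orientation=Ro.from_matrix(np.c_[np.cross(y,z),y,z]).as_rotvec(),t=0)
go((.485,.12,.28),.22,pose((.48,-.03,.28),-.38))
go((.49,.22,.28),.82,pose((.485,.12,.28),.22))
go((.49,.22,.28),1.32,pose((.49,.22,.28),.82))
E
```

```text
row [15.23 -3.03 -0.18] [ 0.002 -0.398 -0.005] t 3.88
row [14.12 -5.1  -0.  ] [ 0.   0.  -0.6] t 0
row [ 9.65  2.67 -0.  ] [ 0.   0.  -0.6] t 0
row [0. 0. 0.] [-0.  -0.  -0.5] t 0
```

Emit:
send_rows(deltas=[[3.8, -0.8, 0, 0, -0.1, 0], [7.6, -1.6, 0, 0, -0.2, 0], [11.4, -2.4, 0, 0, -0.3, 0], [15.2, -3, 0, 0, -0.4, 0], [15.2, -3, -0.2, 0, -0.4, 0]])

```text
t: 4.3
position: [0.4823, -0.0182, 0.2837]
orientation: [2.585, 1.774, 0.007]
ft_force: [-0.3, -0.7, 0.6]
gripper_width: 1.001
grasp_force: 0.0
```

Emit:
send_rows(deltas=[[2.8, -1, 0, 0, 0, -0.12], [5.6, -2, 0, 0, 0, -0.24], [8.4, -3, 0, 0, 0, -0.36], [11.2, -4, 0, 0, 0, -0.48], [14, -5, 0, 0, 0, -0.6]])

```text
t: 4.72
position: [0.4859, 0.1198, 0.2803]
orientation: [1.961, 2.453, 0.001]
ft_force: [-0.8, 0.3, 0.3]
gripper_width: 0.993
grasp_force: 0.0
```

Emit:
send_rows(deltas=[[2, 0.5, 0, 0, 0, -0.12], [4, 1, 0, 0, 0, -0.24], [6, 1.5, 0, 0, 0, -0.36], [8, 2, 0, 0, 0, -0.48], [9.6, 2.6, 0, 0, 0, -0.6]])

```text
t: 5.13
position: [0.4906, 0.219, 0.2802]
orientation: [1.147, 2.924, 0.001]
ft_force: [0.2, -0.9, 0.3]
gripper_width: 0.996
grasp_force: 0.0
```

Emit:
send_rows(deltas=[[0, 0, 0, 0, 0, -0.12], [0, 0, 0, 0, 0, -0.24], [0, 0, 0, 0, 0, -0.36], [0, 0, 0, 0, 0, -0.48], [0, 0, 0, 0, 0, -0.5]])

```text
t: 5.55
position: [0.491, 0.2175, 0.28]
orientation: [0.392, 3.116, 0.0]
ft_force: [-0.2, 0.2, 0.1]
gripper_width: 0.998
grasp_force: 0.0
```

```bash
python3 b.py n1 nest knob test_station carriage
```

```text
[0.491  0.2175 0.28  ] 5.55
nest [(array([170.2, 388.7]), 0.7), (array([188.8, 331. ]), 0.59), (array([190., 394.]), 0.29)] [(array([298., 117., 367., 217.]), 0.93)]
knob [(array([128. , 331.3]), 0.6)] [(array([294., 115., 368., 225.]), 0.59)]
test_station [(array([189.3, 393.5]), 0.89), (array([217.6, 149.7]), 0.73)] [(array([268., 112., 528., 256.]), 0.74)]Traceback (most recent call last):
  File "b.py", line 8, in <module>
    m=env.mark_of(w,k);s=env.silhouettes(w,k)
ValueError: it knows: knob, nest, pliers, plug_box, relay_large, relay_small, relay_terminals, screwdriver, terminal_strip, test_fixture, test_station
```

View pics/n1.png

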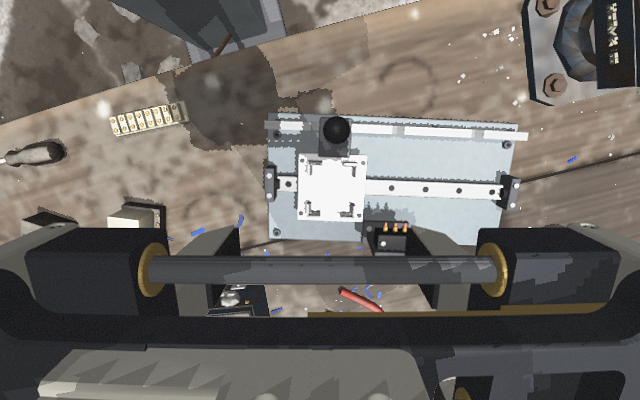

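Emit:
send_rows(deltas=[[2, 0.5, 3, 0, 0, 0], [3, 1, 5, 0, 0, 0], [3, 1, 5, 0, 0, 0]])

```text
t: 6.15
position: [0.4619, 0.2336, 0.2262]
orientation: [-0.402, -3.108, 0.005]
ft_force: [-0.3, -0.1, -1.0]
gripper_width: 1.0
grasp_force: 0.0
```

```bash
sed -i 's/^    out\[k\]/    out[k]/' b.py; python3 - <<'E'
from h import *
import pickle
st=env.read_state();w=env.snapshot('wrist');save(w,'n2.png');print(st['position'])
pts={}
for k in ('nest','knob','test_station'):
    m=env.mark_of(w,k);print(k,[(np.round(x['point'],1),round(x['conf'],2)) for x in m[:3]]);pts[k]=m
pickle.dump((st,w,pts),open('n2.pkl','wb'))
E
```

```text
[0.46188086 0.23355914 0.22615362]
nest [(array([230.4, 325.4]), 0.58)]
knob [(array([168.1, 328.7]), 0.86)]
test_station [(array([228.9, 398.7]), 0.75)]
```

View pics/n2.png

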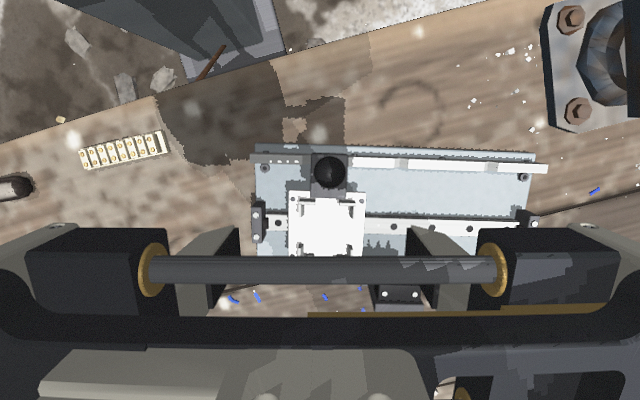

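```bash
python3 - <<'E'
from h import *
import pickle
st2,w2,pts=pickle.load(open('n2.pkl','rb'))
f1=cv2.imread('pics/n1.png')[:,:,::-1];w1=dict(w2);w1['frame']=f1
st1=dict(position=np.array([.491,.2175,.28]),orientation=np.array([.392,3.116,0]))
pickle.dump((st1,w1),open('n1.pkl','wb'))
R=[]
for w,st,(x,y) in ((w1,st1,(336,131)),(w2,st2,(329,172))):
    g=w['frame'].max(2)[y-25:y+25,x-25:x+25];m=(g<38).astype(np.uint8)
    m=cv2.morphologyEx(m,cv2.MORPH_OPEN,np.ones((5,5)))
    n,l,s,c=cv2.connectedComponentsWithStats(m);k=l[25,25];cc=c[k]+[x-25,y-25];print('knob px',cc,s[k])
    R.append(ray(w,(cc[1],cc[0]),st))
print('knob',tri(R),[atz(r,.102) for r in R])
N=[ray(w1,(188.8,331),st1),ray(w2,(230.4,325.4),st2)];print('nest',tri(N),[atz(r,.044) for r in N])
N=[ray(w1,(189.3,393.5),st1),ray(w2,(228.9,398.7),st2)];print('test',tri(N),[atz(r,.044) for r in N])
for w,st,box in ((w1,st1,(255,100,545,225)),(w2,st2,(245,140,560,250))):
    g=cv2.cvtColor(np.ascontiguousarray(w['frame']),cv2.COLOR_RGB2GRAY)[box[1]:box[3],box[0]:box[2]]
    L=cv2.createLineSegmentDetector().detect(g)[0][:,0]
    for a in L:
        if np.hypot(a[2]-a[0],a[3]-a[1])<60:continue
        q=a+[box[0],box[1]]*2
        p=[atz(ray(w,(q[i+1],q[i]),st),.034) for i in (0,2)];d=p[1]-p[0];print(np.round(q),'yaw',np.round(np.degrees(np.arctan2(d[1],d[0]))%180,2),round(np.linalg.norm(d),3))
E
```

```text
knob px [335.29918033 130.45081967] [   0    0   50   50 2440]
knob px [327.32994455 171.3974122 ] [   0    0   50   50 2164]
knob (array([0.44505153, 0.24274815, 0.09681503]), [np.float64(0.000511100265472179), np.float64(0.0005111002654722343)]) [array([0.4449656 , 0.24306202, 0.102     ]), array([0.443896  , 0.24247162, 0.102     ])]
nest (array([0.51556122, 0.22241408, 0.05147486]), [np.float64(5.527380618135234e-05), np.float64(5.527380618131606e-05)]) [array([0.51741659, 0.22221989, 0.044     ]), array([0.51832811, 0.22168096, 0.044     ])]
test (array([0.53921351, 0.3008438 , 0.03933212]), [np.float64(0.0014426306546093096), np.float64(0.0014426306546092451)]) [array([0.53758077, 0.29859972, 0.044     ]), array([0.53747362, 0.30157246, 0.044     ])]
[366. 193. 499. 199.] yaw 73.24 0.178
[503. 185. 367. 179.] yaw 73.42 0.179
[527. 132. 406. 126.] yaw 73.41 0.155
[298. 154. 297. 218.] yaw 163.56 0.085
[298. 219. 361. 222.] yaw 73.44 0.083
[517. 124. 344. 115.] yaw 73.34 0.216
[367. 175. 497. 181.] yaw 73.36 0.171
[404. 134. 469. 137.] yaw 73.39 0.082
[518. 222. 366. 217.] yaw 73.41 0.178
[549. 164. 354. 156.] yaw 73.31 0.218
[534. 153. 347. 146.] yaw 73.37 0.207
[348. 152. 531. 159.] yaw 73.29 0.202
[366. 211. 512. 217.] yaw 73.13 0.17
[409. 168. 482. 171.] yaw 73.45 0.081
```

```bash
python3 - <<'E'
from h import *
go((.445,.243,.16),1.281);go((.445,.243,.100),1.281)
# refine knob circle
import pickle
st2,w2,_=pickle.load(open('n2.pkl','rb'));st1,w1=pickle.load(open('n1.pkl','rb'));R=[]
for w,st,(x,y) in ((w1,st1,(336,131)),(w2,st2,(329,172))):
    g=cv2.cvtColor(np.ascontiguousarray(w['frame']),cv2.COLOR_RGB2GRAY)[y-25:y+25,x-25:x+25]
    c=cv2.HoughCircles(cv2.resize(g,None,fx=4,fy=4,interpolation=cv2.INTER_CUBIC),cv2.HOUGH_GRADIENT,1,200,param1=80,param2=15,minRadius=40,maxRadius=90)[0][0]/4
    print(c+[x-25,y-25,0]);R.append(ray(w,(c[1]+y-25,c[0]+x-25),st))
print(tri(R),[atz(r,.102) for r in R])
E
```

```text
row [2.36 0.37 7.12] [0.001 0.003 0.031] t 6.35
row [ 2.37  0.37 13.12] [0.001 0.003 0.031] t 6.35
[336.375      130.125       13.52499962]
[329.625 172.125  15.75 ]
(array([0.44490347, 0.24422569, 0.1025859 ]), [np.float64(4.8228869998037655e-05), np.float64(4.822886999804258e-05)]) [array([0.44491918, 0.24419989, 0.102     ]), array([0.44503041, 0.24425328, 0.102     ])]
```

Emit:
send_rows(deltas=[[1.2, 0.25, 3.5, 0, 0, 0.03], [2.3, 0.5, 7, 0, 0, 0.03], [2.3, 0.5, 10, 0, 0, 0.03], [2.3, 0.5, 13.1, 0, 0, 0.03], [2.3, 0.5, 13.1, 0, 0, 0.03]])

```text
t: 6.77
position: [0.4426, 0.2429, 0.0951]
orientation: [-0.451, -3.103, 0.006]
ft_force: [-1.7, -1.0, -0.7]
gripper_width: 1.002
grasp_force: 0.0
```

```bash
python3 - <<'E'
from h import *
st=env.read_state();print(st['position'],st['ft_force'])
go((.445,.244,.100),1.281)
E
```

```text
[0.44260299 0.24291206 0.09505585] [-1.65690995 -1.01506678 -0.70078347]
row [-0.2   0.17 -0.5 ] [-0.004 -0.006  0.001] t 6.77
```

Emit:
send_rows(deltas=[[-0.2, 0.1, -0.3, 0, 0, 0], [-0.2, 0.1, -0.3, 0, 0, 0], [-0.2, 0.1, -0.3, 0, 0, 0], [-0.2, 0.1, -0.3, 0, 0, 0], [-0.2, 0.1, -0.3, 0, 0, 0]], gripper=1, squeeze=20)

```text
t: 7.18
position: [0.4473, 0.2447, 0.1032]
orientation: [0.45, 3.107, 0.002]
ft_force: [-1.0, -0.3, -0.6]
gripper_width: 0.686
grasp_force: 0.0
```

Emit:
send_rows(deltas=[[0, 0, 0, 0, 0, 0], [0, 0, 0, 0, 0, 0], [0, 0, 0, 0, 0, 0]])

```text
t: 7.43
position: [0.4465, 0.2445, 0.1019]
orientation: [0.45, 3.109, 0.0]
ft_force: [-0.2, -0.4, 0.4]
gripper_width: 0.468
grasp_force: 0.0
```

Emit:
send_rows(deltas=[[0, 0, 0, 0, 0, 0], [0, 0, 0, 0, 0, 0], [0, 0, 0, 0, 0, 0], [0, 0, 0, 0, 0, 0]])

```text
t: 7.77
position: [0.4465, 0.2446, 0.1017]
orientation: [-0.451, -3.109, -0.0]
ft_force: [-0.2, 0.3, -0.4]
gripper_width: 0.289
grasp_force: 20.0
```

Emit:
send_rows(deltas=[[0, -0.4, 0, 0, 0, 0], [0, -0.8, 0, 0, 0, 0], [0, -1.2, 0, 0, 0, 0], [0, -1.5, 0, 0, 0, 0], [0, -1.5, 0, 0, 0, 0]])

```text
t: 8.18
position: [0.4419, 0.2295, 0.1016]
orientation: [-0.45, -3.109, 0.002]
ft_force: [-0.4, -6.4, 1.9]
gripper_width: 0.29
grasp_force: 20.0
```

Emit:
send_rows(deltas=[[0, -0.1, 0, 0, 0, 0], [0, -0.2, 0, 0, 0, 0]])

```text
t: 8.35
position: [0.4416, 0.2283, 0.1017]
orientation: [-0.451, -3.109, -0.001]
ft_force: [0.0, 2.2, -0.9]
gripper_width: 0.29
grasp_force: 20.0
```

Emit:
send_rows(deltas=[[0, -0.1, 0, 0, 0, 0], [0, -0.2, 0, 0, 0, 0]])

```text
t: 8.52
position: [0.441, 0.2264, 0.1017]
orientation: [-0.451, -3.109, -0.0]
ft_force: [-0.3, 0.1, -0.5]
gripper_width: 0.292
grasp_force: 20.0
```

Emit:
send_rows(deltas=[[0, 0, 0, 0, 0, 0], [0, 0, 0, 0, 0, 0], [0, 0, 0, 0, 0, 0], [0, 0, -3, 0, 0, 0], [0, 0, -7, 0, 0, 0]], gripper=-1)

```text
t: 8.93
position: [0.4392, 0.2255, 0.1698]
orientation: [-0.45, -3.102, 0.006]
ft_force: [1.3, 0.0, -1.1]
gripper_width: 0.605
grasp_force: 0.0
```

Emit:
send_rows(deltas=[[0, 0, -4, 0, 0, 0], [-2, 0, -8, 0, 0, 0], [-4, 0, -11, 0, 0, 0], [-4, 0, -11, 0, 0, 0], [-4, 0, -11, 0, 0, 0]])

```text
t: 9.35
position: [0.4809, 0.2148, 0.2834]
orientation: [0.452, 3.105, 0.003]
ft_force: [0.3, -0.4, -1.5]
gripper_width: 0.961
grasp_force: 0.0
```

```bash
cat > n.py <<'E'
from h import *
import pickle,sys
st=env.read_state();w=env.snapshot('wrist');save(w,sys.argv[1]+'.png')
pickle.dump((st,w),open(sys.argv[1]+'.pkl','wb'));print(st['position'],st['t'],st['qvel'].round(3) if hasattr(st['qvel'],'round') else st['qvel'])
for k in ('nest','test_station','relay_small'):
    m=env.mark_of(w,k);print(k,[(np.round(x['point'],1),round(x['conf'],2),atz(ray(w,x['point'],st),.044).round(4)) for x in m[:2]])
G=cv2.cvtColor(np.ascontiguousarray(w['frame']),cv2.COLOR_RGB2GRAY)
x,y=proj(w,eval(sys.argv[2]),st)[0].astype(int)
g=G[y-25:y+25,x-25:x+25]
c=cv2.HoughCircles(cv2.resize(g,None,fx=4,fy=4,interpolation=cv2.INTER_CUBIC),cv2.HOUGH_GRADIENT,1,200,param1=80,param2=15,minRadius=40,maxRadius=90)[0][0]/4
print('knob',c+[x-25,y-25,0],atz(ray(w,(c[1]+y-25,c[0]+x-25),st),.102))
E
python3 n.py n3 '(.441,.226,.102)'
```

```text
[0.48085934 0.21476467 0.28341712] 9.35 [ 0.016  0.026  0.094  0.004 -0.013  0.005]
nest [(array([192.4, 317.9]), 0.58, array([0.5089, 0.2013, 0.044 ]))]
test_station [(array([192.7, 399.3]), 0.9, array([0.539 , 0.3011, 0.044 ]))]
relay_small [(array([229.4, 157.3]), 0.73, array([ 0.4965, -0.019 ,  0.044 ]))]
knob [317.875      138.125       14.57499981] [0.43906049 0.22302512 0.102     ]
```

View pics/n3.png

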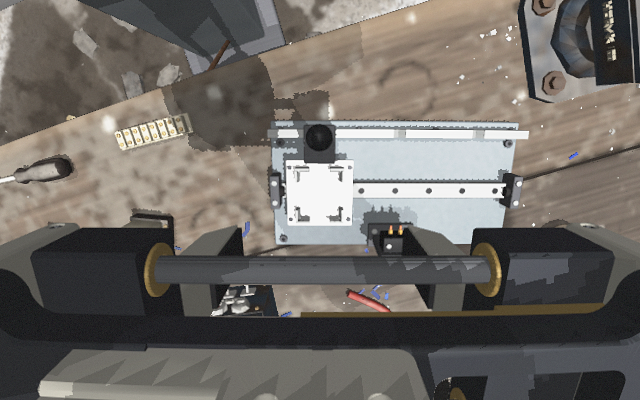

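```bash
cat >> h.py <<'E'
def pose(p,yaw):
    y=np.array([np.cos(yaw),np.sin(yaw),0]);z=np.array([0,0,-1.]);return dict(position=np.array(p),orientation=Ro.from_matrix(np.c_[np.cross(y,z),y,z]).as_rotvec(),t=0)
E
python3 n.py n4 '(.4391,.223,.102)';python3 - <<'E'
from h import *
st=env.read_state();print(st['position'])
go((.487,.12,.25),.7)
go((.495,.03,.20),.1,pose((.487,.12,.25),.7))
go((.5035,-.0485,.12),-.379,pose((.495,.03,.20),.1))
E
```

```text
[0.47836062 0.21485407 0.28017215] 9.55 [ 0.002  0.002 -0.006 -0.002  0.003 -0.002]
nest [(array([198.9, 321.3]), 0.8, array([0.5132, 0.203 , 0.044 ]))]
test_station [(array([196.8, 398.4]), 0.58, array([0.5383, 0.2978, 0.044 ]))]
relay_small [(array([231.4, 156.3]), 0.68, array([ 0.4942, -0.0199,  0.044 ]))]
knob [320.375      141.375       13.57499981] [0.4388648  0.22430815 0.102     ]
[0.47897168 0.21501565 0.28099789]
row [-3.47 -8.88  3.1 ] [-0.001 -0.001  0.583] t 9.75
row [-7.4  -5.19  5.  ] [0.  0.  0.6] t 0
row [-7.9   0.06  8.  ] [0.    0.    0.479] t 0
```

Emit:
send_rows(deltas=[[-0.7, -1.8, 0.6, 0, 0, 0.12], [-1.4, -3.6, 1.2, 0, 0, 0.24], [-2.1, -5.4, 1.8, 0, 0, 0.36], [-2.8, -7.2, 2.4, 0, 0, 0.48], [-3.5, -8.9, 3.1, 0, 0, 0.58]])

```text
t: 10.17
position: [0.4876, 0.1189, 0.2503]
orientation: [-1.329, -2.847, 0.0]
ft_force: [-0.9, 0.0, 0.0]
gripper_width: 1.002
grasp_force: 0.0
```

Emit:
send_rows(deltas=[[-1.5, -1, 1, 0, 0, 0.12], [-3, -2, 2, 0, 0, 0.24], [-4.5, -3, 3, 0, 0, 0.36], [-6, -4, 4, 0, 0, 0.48], [-7.4, -5.2, 5, 0, 0, 0.6]])

```text
t: 10.58
position: [0.496, 0.0288, 0.2]
orientation: [-2.111, -2.327, 0.0]
ft_force: [0.4, -0.6, -0.0]
gripper_width: 1.002
grasp_force: 0.0
```

Emit:
send_rows(deltas=[[-2, 0, 2, 0, 0, 0.12], [-4, 0, 4, 0, 0, 0.24], [-6, 0, 6, 0, 0, 0.36], [-7.9, 0.1, 8, 0, 0, 0.48], [-7.9, 0.1, 8, 0, 0, 0.48]])

```text
t: 11.0
position: [0.5034, -0.0511, 0.1172]
orientation: [-2.602, -1.754, 0.007]
ft_force: [-0.3, 0.2, -0.6]
gripper_width: 0.998
grasp_force: 0.0
```

```bash
python3 - <<'E'
from h import *
st=env.read_state();print(st['position']);w=env.snapshot('wrist')
u=proj(w,[.503,-.048,.06],st)[0].astype(int);print(u,w['frame'][u[1],u[0]])
m=(w['frame'].min(2)>175).astype(np.uint8)
n,l,s,c=cv2.connectedComponentsWithStats(m);k=l[u[1],u[0]];print(s[k])
ct=max(cv2.findContours((l==k).astype(np.uint8),0,1)[0],key=cv2.contourArea)
P=np.array([atz(ray(w,(y,x),st),.06)[:2] for x,y in ct[:,0]])*1000
print(cv2.minAreaRect(P.astype(np.float32)))
go((.5035,-.0485,.042),-.379)
E
```

```text
[ 0.5034427  -0.05110727  0.11717731]
[318 215] [240 235 221]
[ 289  187   59   33 1813]
((506.2062072753906, -40.20386505126953), (22.460891723632812, 39.074947357177734), 68.06071472167969)
row [ 0.11 -0.05  7.69] [-0.004  0.001  0.   ] t 11.05
```

Emit:
send_rows(deltas=[[0.1, 0, 2.5, 0, 0, 0], [0.1, 0, 4.8, 0, 0, 0], [0.1, 0, 6.4, 0, 0, 0], [0.1, 0, 7.2, 0, 0, 0], [0.1, 0, 7.5, 0, 0, 0]], gripper=0)

```text
t: 11.47
position: [0.5051, -0.0471, 0.0454]
orientation: [-2.595, -1.769, 0.001]
ft_force: [-1.2, -0.0, 0.0]
gripper_width: 0.683
grasp_force: 0.0
```

Emit:
send_rows(deltas=[[0, 0, 0, 0, 0, 0], [0, 0, 0, 0, 0, 0]])

```text
t: 11.63
position: [0.5061, -0.0478, 0.0468]
orientation: [2.596, 1.767, 0.002]
ft_force: [0.1, 0.0, 0.6]
gripper_width: 0.547
grasp_force: 0.0
```

```bash
python3 - <<'E'
from h import *
st=env.read_state();print(st['position'],st['ft_force'])
go((.5035,-.0485,.042),-.379)
E
```

```text
[ 0.50614874 -0.0477918   0.04679557] [0.11915459 0.00372209 0.57045401]
row [-0.16 -0.22  0.48] [ 0.002 -0.     0.003] t 11.63
```

Emit:
send_rows(deltas=[[-0.1, -0.2, 0.2, 0, 0, 0], [-0.1, -0.2, 0.4, 0, 0, 0], [-0.1, -0.2, 0.4, 0, 0, 0]], gripper=1, squeeze=25)

```text
t: 11.88
position: [0.5031, -0.048, 0.0435]
orientation: [2.597, 1.766, 0.001]
ft_force: [-4.4, 3.2, 14.0]
gripper_width: 0.438
grasp_force: 25.0
```

Emit:
send_rows(deltas=[[0, 0, 0, 0, 0, 0], [0, 0, 0, 0, 0, 0]])

```text
t: 12.05
position: [0.5031, -0.048, 0.0435]
orientation: [2.597, 1.766, 0.001]
ft_force: [-4.2, 3.2, 13.3]
gripper_width: 0.44
grasp_force: 25.0
```

```bash
python3 - <<'E'
from h import *
W=[((.5031,-.048,.0435),-.379),((.505,.03,.18),.1),((.507,.12,.20),.7),((.511,.2025,.18),1.281)]
for a,b in zip(W,W[1:]):go(*b,pose(*a))
E
```

```text
row [  7.32  -2.71 -13.65] [ 0.     0.    -0.479] t 0
row [ 8.94  1.1  -2.  ] [ 0.   0.  -0.6] t 0
row [6.05 5.62 2.  ] [ 0.     0.    -0.581] t 0
```

Emit:
send_rows(deltas=[[0, 0, -1, 0, 0, 0], [0, 0, -3, 0, 0, 0], [0, 0, -6, 0, 0, 0], [0, 0, -6, 0, 0, 0]])

```text
t: 12.38
position: [0.506, -0.0489, 0.1068]
orientation: [2.593, 1.762, 0.009]
ft_force: [1.2, -0.6, -1.3]
gripper_width: 0.442
grasp_force: 25.0
```

Emit:
send_rows(deltas=[[1.8, -0.7, -2, 0, 0, -0.12], [3.6, -1.4, -4, 0, 0, -0.24], [5.4, -2.1, -6, 0, 0, -0.36], [7.2, -2.7, -7.5, 0, 0, -0.48]])

```text
t: 12.72
position: [0.5046, 0.0294, 0.1783]
orientation: [2.097, 2.338, 0.001]
ft_force: [0.4, 0.4, -2.2]
gripper_width: 0.437
grasp_force: 25.0
```

Emit:
send_rows(deltas=[[1.8, 0.2, -0.4, 0, 0, -0.12], [3.6, 0.4, -0.8, 0, 0, -0.24], [5.4, 0.6, -1.2, 0, 0, -0.36], [7.2, 0.8, -1.6, 0, 0, -0.48], [8.9, 1.1, -2, 0, 0, -0.6]])

```text
t: 13.13
position: [0.5059, 0.1193, 0.1968]
orientation: [-1.312, -2.854, 0.0]
ft_force: [0.5, -0.4, -2.3]
gripper_width: 0.436
grasp_force: 25.0
```

Emit:
send_rows(deltas=[[1.2, 1.1, 0, 0, 0, -0.12], [2.4, 2.2, 0, 0, 0, -0.24], [3.6, 3.3, 1, 0, 0, -0.36], [4.8, 4.5, 2, 0, 0, -0.48], [6, 5.6, 2, 0, 0, -0.58]])

```text
t: 13.55
position: [0.5092, 0.2008, 0.1747]
orientation: [-0.441, -3.108, 0.002]
ft_force: [-0.4, 0.6, -1.8]
gripper_width: 0.44
grasp_force: 25.0
```

Emit:
send_rows(deltas=[[0, 0, 0, 0, 0, 0], [0, 0, 0, 0, 0, 0]])

```text
t: 13.72
position: [0.51, 0.2007, 0.1764]
orientation: [-0.451, -3.109, 0.001]
ft_force: [-0.3, -0.4, -2.0]
gripper_width: 0.438
grasp_force: 25.0
```

```bash
python3 - <<'E'
from h import *
import pickle
st=env.read_state();print(st['position'],st['ft_force'],st['gripper_width']);w=env.snapshot('wrist')
save(w,'g1.png');pickle.dump((st,w),open('g1.pkl','wb'))
for k in ('nest','relay_small','relay_terminals','knob'):
    m=env.mark_of(w,k);print(k,[(np.round(x['point'],1),round(x['conf'],2)) for x in m[:2]])
print(proj(w,[[.511,.2025,.044],[.439,.2238,.102]],st))
o=st['position']
print('relay underside expected px',proj(w,o-[0,0,.0435],st))
s=go((.511,.2025,.12),1.281)
E
```

```text
[0.51002797 0.20070852 0.17640109] [-0.28962861 -0.42796136 -2.01684139] 0.4379756389662664
nest [(array([190.7, 321.3]), 0.61)]
relay_small [(array([226.2, 322.7]), 0.81)]
relay_terminals []
knob [(array([ 99.1, 321.8]), 0.6)]
[[324.35486609 190.48557047]
 [325.01469499 103.34282507]]
relay underside expected px [[322.0393495  223.62192773]]
row [0.03 0.3  5.69] [-0.  0.  0.] t 13.97
```

```bash
python3 - <<'E'
from h import *
import pickle
st,w=pickle.load(open('g1.pkl','rb'))
G=cv2.cvtColor(np.ascontiguousarray(w['frame']),cv2.COLOR_RGB2GRAY)
x,y=323,102;g=G[y-28:y+28,x-28:x+28]
for p2 in (15,25):
    c=cv2.HoughCircles(cv2.resize(g,None,fx=4,fy=4,interpolation=cv2.INTER_CUBIC),cv2.HOUGH_GRADIENT,1,200,param1=80,param2=p2,minRadius=50,maxRadius=100)
    if c is not None:
        c=c[0][0]/4+[x-28,y-28,0];k=atz(ray(w,(c[1],c[0]),st),.102);print(c,k,k+.075*np.array([.9583,-.2857,0]))
L=cv2.createLineSegmentDetector().detect(G[110:240,260:390])[0][:,0]
for a in L:
    if np.hypot(a[2]-a[0],a[3]-a[1])>18: print(np.round(a+[260,110]*2,1))
E
```

```text
[324.625      102.375       21.82500076] [0.43832124 0.22372569 0.102     ] [0.51019374 0.20229819 0.102     ]
[324.625      102.375       21.82500076] [0.43832124 0.22372569 0.102     ] [0.51019374 0.20229819 0.102     ]
[282.7 218.2 282.  196.8]
[362.  193.1 361.2 220.6]
[286.9 185.8 355.6 185.8]
[330.6 145.5 304.4 145.5]
[278.3 158.1 277.3 190.7]
[260.6 230.6 281.5 223.1]
[364.4 232.4 339.3 232.1]
[317.3 122.6 303.5 110.2]
[340.6 193.5 295.6 193.9]
[290.8 171.9 289.3 153. ]
[370.6 143.7 349.3 142.4]
[369.2 223.1 369.4 198.1]
[299.4 142.7 278.1 142.6]
[267.9 190.4 265.6 167. ]
[301.7 140.7 300.8 113.1]
[335.6 232.6 276.9 232.4]
[301.9 205.5 320.6 206.7]
```

```bash
python3 - <<'E'
from h import *
import pickle
st,w=pickle.load(open('g1.pkl','rb'));R=Ro.from_rotvec(st['orientation'])
for x,h in ((.0275,0),(.0275,.02),(.0295,0),(.021,.02),(.021,.06),(0.021,.055)):
    print(x,h,proj(w,st['position']+R.apply([[x,-.0225,.0435-h],[x,.0225,.0435-h]]),st).round(1).tolist())
go((.5102,.2023,.115),1.281)
E
```

```text
0.0275 0 [[285.4, 181.5], [358.6, 181.5]]
0.0275 0.02 [[281.3, 189.2], [362.7, 189.3]]
0.0295 0 [[285.3, 178.3], [358.7, 178.3]]
0.021 0.02 [[281.7, 200.5], [362.3, 200.6]]
0.021 0.06 [[270.0, 225.8], [373.8, 225.9]]
0.021 0.055 [[271.8, 221.9], [372.0, 221.9]]
row [0.1  0.26 6.19] [-0.  0.  0.] t 13.97
```

Emit:
send_rows(deltas=[[0.1, 0.1, 2, 0, 0, 0], [0.3, 0.2, 4, 0, 0, 0], [0.3, 0.3, 5.5, 0, 0, 0], [0.3, 0.3, 6.2, 0, 0, 0], [0.3, 0.3, 6.2, 0, 0, 0]])

```text
t: 14.38
position: [0.5075, 0.2034, 0.1134]
orientation: [-0.452, -3.106, 0.002]
ft_force: [-0.3, -0.7, -2.9]
gripper_width: 0.441
grasp_force: 25.0
```

Emit:
send_rows(deltas=[[0, 0, 0, 0, 0, 0], [0, 0, 0, 0, 0, 0]])

```text
t: 14.55
position: [0.5091, 0.204, 0.1158]
orientation: [0.451, 3.107, 0.001]
ft_force: [-0.2, -0.3, -2.7]
gripper_width: 0.44
grasp_force: 25.0
```

```bash
python3 - <<'E'
from h import *
import pickle
st=env.read_state();w=env.snapshot('wrist');save(w,'g2.png');R=Ro.from_rotvec(st['orientation']);print(st['position'],st['ft_force'])
x,y=proj(w,[.4383,.2237,.102],st)[0].astype(int);print(x,y)
G=cv2.cvtColor(np.ascontiguousarray(w['frame']),cv2.COLOR_RGB2GRAY)
y0=max(0,y-35);g=G[y0:y+35,x-35:x+35]
c=cv2.HoughCircles(cv2.resize(g,None,fx=4,fy=4,interpolation=cv2.INTER_CUBIC),cv2.HOUGH_GRADIENT,1,300,param1=80,param2=15,minRadius=80,maxRadius=140)
if c is not None:
    c=c[0][0]/4+[x-35,y0,0];k=atz(ray(w,(c[1],c[0]),st),.102);print(c,k,k+.075*np.array([.9583,-.2857,0]))
L=cv2.createLineSegmentDetector().detect(G[80:240,250:400])[0][:,0]
for a in L:
    if np.hypot(a[2]-a[0],a[3]-a[1])>18: print(np.round(a+[250,80]*2,1))
go((.5102,.2023,.0875),1.281,st)
# predicted features for nest centred at n
n=np.array([.5102,.2023,.044]);X=np.array([.9583,-.2857,0]);Y=np.array([.2857,.9583,0])
print('angles top inner edges',proj(w,[n-X*.0325+Y*s*.0275+[0,0,.014] for s in (-1,1)],st).round(1).tolist())
for x_,h in ((.0275,0),(.0275,.02)):print(x_,h,proj(w,st['position']+R.apply([[x_,-.0225,.0435-h],[x_,.0225,.0435-h]]),st).round(1).tolist())
E
```

```text
[0.5090892  0.20400544 0.11582942] [-0.21883943 -0.28681212 -2.68577794]
319 101
[320.625      100.375       28.77499962] [0.43775899 0.22451523 0.102     ] [0.50963149 0.20308773 0.102     ]
[349.4 158.7 293.1 158.5]
[398.1  97.7 353.1  97.6]
[256.5 231.8 279.5 224.7]
[378.3 201.8 381.2 154.3]
[285.6 185.9 356.9 185.8]
[350.6 113.6 380.6 113.3]
[339.4 164.4 363.1 164.3]
[364.6 224.9 393.5 233. ]
[281.7 221.9 282.4 190.6]
[290.7 159.4 289.8 125.6]
[325.7 131.5 305.4 128.2]
[379.4 153.3 353.1 152.6]
[278.1 164.5 300.6 164.4]
[260.9 154.3 262.6 213.2]
[361.8 201.8 362.4 223.2]
[334.4 193.6 301.9 193.7]
[277.5 192.9 275.4 166.8]
[290.2 111.9 290.3  88.1]
[288.1 153.2 261.9 153.1]
[398.1  87.3 354.4  86.8]
[286.9  97.4 250.6  97.6]
[359.4 194.1 335.6 193.8]
[300.6 167.8 278.1 168. ]
[349.3 136.9 350.  114.4]
[304.8 127.8 292.2 111.3]
[334.4 232.6 278.1 232.3]
[256.9 112.3 286.9 112.5]
[286.9  86.2 250.6  86.2]
[300.6 205.4 320.6 206.8]
row [-0.15 -0.13  2.83] [0.001 0.002 0.002] t 14.55
angles top inner edges [[278.2, 171.5], [361.8, 171.6]]
0.0275 0 [[285.4, 181.5], [358.6, 181.5]]
0.0275 0.02 [[281.3, 189.2], [362.7, 189.3]]
```

Emit:
send_rows(deltas=[[0.3, -0.05, 0.3, 0, 0, 0], [0.3, -0.05, 0.8, 0, 0, 0], [0.3, -0.05, 1.2, 0, 0, 0], [0.3, -0.05, 1.2, 0, 0, 0]])

```text
t: 14.93
position: [0.5046, 0.2043, 0.1018]
orientation: [-0.45, -3.108, 0.001]
ft_force: [-0.2, -0.0, -2.5]
gripper_width: 0.438
grasp_force: 25.0
```

Emit:
send_rows(deltas=[[0, 0, 0.4, 0, 0, 0], [0, 0, 0.8, 0, 0, 0], [0, 0, 0.8, 0, 0, 0]])

```text
t: 15.18
position: [0.5059, 0.2044, 0.0943]
orientation: [0.45, 3.108, 0.0]
ft_force: [2.3, 0.4, -2.4]
gripper_width: 0.44
grasp_force: 25.0
```

Emit:
send_rows(deltas=[[0, 0, 0.2, 0, 0, 0], [0, 0, 0.4, 0, 0, 0], [0, 0, 0.4, 0, 0, 0]])

```text
t: 15.43
position: [0.5063, 0.2044, 0.0908]
orientation: [0.45, 3.107, 0.001]
ft_force: [5.0, -0.8, -3.2]
gripper_width: 0.441
grasp_force: 25.0
```

Emit:
send_rows(deltas=[[-0.1, 0, 0.1, 0, 0, 0], [-0.1, 0, 0.3, 0, 0, 0], [-0.1, 0, 0.3, 0, 0, 0]])

```text
t: 15.68
position: [0.5063, 0.2041, 0.0875]
orientation: [0.451, 3.109, -0.0]
ft_force: [4.1, -0.8, -2.3]
gripper_width: 0.439
grasp_force: 25.0
```

Emit:
send_rows(deltas=[[-0.1, 0, 0.1, 0, 0, 0], [-0.1, 0, 0.2, 0, 0, 0], [-0.1, 0, 0.2, 0, 0, 0]])

```text
t: 15.93
position: [0.5065, 0.2041, 0.0874]
orientation: [-0.45, -3.108, -0.0]
ft_force: [-4.8, -1.9, 15.6]
gripper_width: 0.438
grasp_force: 25.0
```

Emit:
send_rows(deltas=[[0, 0, -0.1, 0, 0, 0], [0, 0, -0.1, 0, 0, 0], [0, 0, -0.1, 0, 0, 0], [0, 0, -0.1, 0, 0, 0]], gripper=-1)

```text
t: 16.27
position: [0.5067, 0.2039, 0.0863]
orientation: [-0.45, -3.108, 0.001]
ft_force: [0.7, 0.1, -0.3]
gripper_width: 0.684
grasp_force: 0.0
```

Emit:
send_rows(deltas=[[0, 0, -2, 0, 0, 0], [0, 0, -5, 0, 0, 0], [0, 0, -9, 0, 0, 0], [0, 0, -13, 0, 0, 0], [0, 0, -16, 0, 0, 0]])

```text
t: 16.68
position: [0.5073, 0.204, 0.2496]
orientation: [0.45, 3.108, 0.001]
ft_force: [0.8, -0.3, 0.0]
gripper_width: 0.987
grasp_force: 0.0
```

Emit:
send_rows(deltas=[[-3, 0, -2, 0, 0, 0], [-3, 0, -2, 0, 0, 0], [-3, 0, -2, 0, 0, 0]])

```text
t: 16.93
position: [0.5368, 0.1951, 0.2671]
orientation: [0.452, 3.107, 0.001]
ft_force: [-0.4, 0.2, 0.1]
gripper_width: 0.997
grasp_force: 0.0
```

```bash
python3 n.py p1 '(.4385,.2237,.102)'; python3 - <<'E'
from h import *
import pickle
st,w=pickle.load(open('p1.pkl','rb'))
m=(w['frame'].min(2)>175).astype(np.uint8)
u=proj(w,[.510,.2025,.104],st)[0].astype(int);print(u)
n,l,s,c=cv2.connectedComponentsWithStats(m);k=l[u[1],u[0]];print(s[k])
ct=max(cv2.findContours((l==k).astype(np.uint8),0,1)[0],key=cv2.contourArea)
P=np.array([atz(ray(w,(y,x),st),.104)[:2] for x,y in ct[:,0]])*1000
print(cv2.minAreaRect(P.astype(np.float32)))
for k in ('relay_terminals',):
    print(k,[(np.round(x['point'],1),round(x['conf'],2)) for x in env.mark_of(w,k)[:2]])
a,b=max(0,u[0]-60),max(0,u[1]-90);print(a,b);save(w,'p1c.png',(a,b,a+130,b+150),4)
E
```

```text
[0.53678247 0.19506497 0.26712533] 16.9333 [ 0.017  0.014  0.082  0.007 -0.007  0.004]
nest []
test_station []
relay_small []
knob [322.375       76.375       14.60000038] [0.43954933 0.22432211 0.102     ]
[321 155]
[     0      0    640    400 229225]
((596.421875, 173.05905151367188), (874.4821166992188, 477.09918212890625), 73.49288940429688)
relay_terminals []
261 65
```

```bash
python3 - <<'E'
from h import *
import pickle
st,w=pickle.load(open('p1.pkl','rb'))
st2=env.read_state();w2=env.snapshot('wrist');pickle.dump((st2,w2),open('p2.pkl','wb'))
s=env.snapshot('scene');t=env.snapshot('top')
print(st2['position'])
for n,p in (('scene',s),('top',t),('wrist',w2)):
    for k in ('relay_small','relay_terminals','nest'):
        print(n,k,[(np.round(x['point'],1),round(x['conf'],2)) for x in env.mark_of(p,k)[:3]])
def c(f,x,y,h,sc=400):
    x0=max(0,x-h);y0=max(0,y-h);return cv2.resize(f[y0:y0+2*h,x0:x0+2*h,::-1],(sc,300),interpolation=cv2.INTER_CUBIC)
us=proj(s,[.51,.2025,.07])[0].astype(int);ut=proj(t,[.51,.2025,.07])[0].astype(int);uw=proj(w2,[.51,.2025,.1],st2)[0].astype(int)
print(us,ut,uw)
cv2.imwrite('pics/v.png',np.vstack([np.hstack([c(w2['frame'],*uw,80),c(s['frame'],*us,45)]),np.hstack([c(t['frame'],*ut,40),cv2.resize(w2['frame'][:,:,::-1],(400,300))])]))
E
```

```text
[0.53486777 0.19547974 0.26530807]
scene relay_small [(array([272.2, 296.8]), 0.73)]
scene relay_terminals [(array([262.2, 285.9]), 0.68), (array([293.7, 262.7]), 0.3)]
scene nest [(array([271.7, 296.2]), 0.92)]
top relay_small [(array([208.4, 231.3]), 0.75)]
top relay_terminals [(array([195.5, 231.3]), 0.58)]
top nest [(array([206.9, 227.7]), 0.93)]
wrist relay_small [(array([147.4, 322. ]), 0.84)]
wrist relay_terminals []
wrist nest []
[293 262] [227 206] [322 157]
```

View pics/v.png

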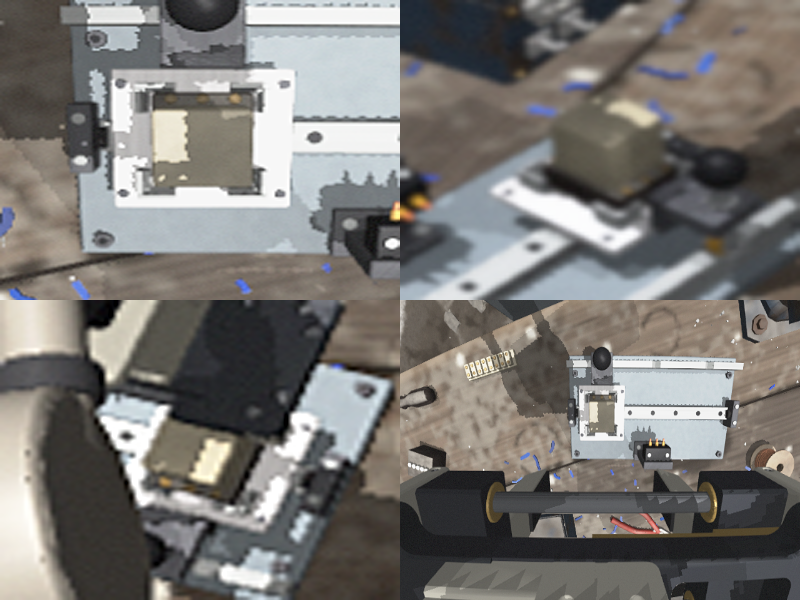

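```bash
python3 - <<'E'
from h import *
st=env.read_state();print(st['position']);go((.439,.224,.17),1.281);go((.439,.224,.101),1.281)
E
```

```text
[0.53594556 0.1953676  0.26674695]
row [ 1.011e+01 -1.000e-02  9.670e+00] [-0.     0.     0.002] t 17.78
row [ 1.011e+01 -1.000e-02  1.657e+01] [-0.     0.     0.002] t 17.78
```

Emit:
send_rows(deltas=[[3.5, 0, 2, 0, 0, 0], [7, 0, 4, 0, 0, 0], [10.1, 0, 6, 0, 0, 0], [10.1, 0, 8.5, 0, 0, 0], [10.1, 0, 8.5, 0, 0, 0]])

```text
t: 18.2
position: [0.4356, 0.2237, 0.1784]
orientation: [-0.447, -3.103, 0.005]
ft_force: [-1.0, 0.3, -0.4]
gripper_width: 1.003
grasp_force: 0.0
```

Emit:
send_rows(deltas=[[0, 0, 2.5, 0, 0, 0], [0, 0, 5, 0, 0, 0], [0, 0, 7, 0, 0, 0], [0, 0, 7.8, 0, 0, 0], [0, 0, 8, 0, 0, 0]])

```text
t: 18.62
position: [0.4395, 0.2237, 0.1011]
orientation: [-0.451, -3.108, 0.001]
ft_force: [-1.0, -0.2, 0.9]
gripper_width: 0.999
grasp_force: 0.0
```

Emit:
send_rows(deltas=[[0, 0, 0, 0, 0, 0], [0, 0, 0, 0, 0, 0], [0, 0, 0, 0, 0, 0], [0, 0, 0, 0, 0, 0], [0, 0, 0, 0, 0, 0]], gripper=1, squeeze=25)

```text
t: 19.03
position: [0.4395, 0.2242, 0.1025]
orientation: [0.45, 3.108, 0.001]
ft_force: [-0.1, 0.3, 0.0]
gripper_width: 0.687
grasp_force: 0.0
```

Emit:
send_rows(deltas=[[0, 0, 0, 0, 0, 0], [0, 0, 0, 0, 0, 0], [0, 0, 0, 0, 0, 0], [0, 0, 0, 0, 0, 0], [0, 0, 0, 0, 0, 0]])

```text
t: 19.45
position: [0.4391, 0.224, 0.1017]
orientation: [0.45, 3.109, -0.0]
ft_force: [0.0, -0.3, -0.5]
gripper_width: 0.323
grasp_force: 0.0
```

Emit:
send_rows(deltas=[[0, 0, 0, 0, 0, 0], [0, 0, 0, 0, 0, 0], [0, 0, 0, 0, 0, 0]])

```text
t: 19.7
position: [0.4391, 0.224, 0.1017]
orientation: [-0.45, -3.109, 0.0]
ft_force: [-0.3, -0.4, -0.5]
gripper_width: 0.287
grasp_force: 25.0
```

Emit:
send_rows(deltas=[[0, 0.3, 0, 0, 0, 0], [0, 0.7, 0, 0, 0, 0], [0, 1.2, 0, 0, 0, 0], [0, 1.8, 0, 0, 0, 0], [0, 2.5, 0, 0, 0, 0]])

```text
t: 20.12
position: [0.4455, 0.246, 0.1015]
orientation: [-0.45, -3.107, 0.007]
ft_force: [-1.8, -9.3, 3.7]
gripper_width: 0.286
grasp_force: 25.0
```

Emit:
send_rows(deltas=[[0, 0.8, 0, 0, 0, 0], [0, 1.6, 0, 0, 0, 0], [0, 2.4, 0, 0, 0, 0], [0, 3.2, 0, 0, 0, 0], [0, 4, 0, 0, 0, 0]])

```text
t: 20.53
position: [0.4571, 0.2847, 0.1015]
orientation: [-0.449, -3.108, 0.007]
ft_force: [-1.0, -9.2, 4.3]
gripper_width: 0.287
grasp_force: 25.0
```

Emit:
send_rows(deltas=[[0, 0.7, 0, 0, 0, 0], [0, 1.3, 0, 0, 0, 0], [0, 1.8, 0, 0, 0, 0], [0, 2.2, 0, 0, 0, 0], [0, 2.5, 0, 0, 0, 0]])

```text
t: 20.95
position: [0.4643, 0.3089, 0.1016]
orientation: [-0.449, -3.108, 0.006]
ft_force: [-0.1, -8.6, 3.0]
gripper_width: 0.29
grasp_force: 25.0
```

Emit:
send_rows(deltas=[[0, 0.2, 0, 0, 0, 0], [0, 0.4, 0, 0, 0, 0], [0, 0.5, 0, 0, 0, 0], [0, 0.5, 0, 0, 0, 0]])

```text
t: 21.28
position: [0.4662, 0.3151, 0.1016]
orientation: [0.45, 3.109, -0.0]
ft_force: [1.6, -0.6, -1.2]
gripper_width: 0.285
grasp_force: 25.0
```

```bash
python3 - <<'E'
from h import *
st=env.read_state();d=st['position']-np.array([.4391,.224,.1017]);print(d,d@[.2857,.9583,0],d@[.9583,-.2857,0],st['ft_force'])
E
```

```text
[ 0.02707811  0.0910668  -0.00010073] 0.0950055289351071 -6.883159711201938e-05 [ 1.6106156  -0.64910485 -1.1728126 ]
```

Emit:
send_rows(deltas=[[0, 0.2, 0, 0, 0, 0], [0, 0.4, 0, 0, 0, 0], [0, 0.5, 0, 0, 0, 0], [0, 0.5, 0, 0, 0, 0], [0, 0.5, 0, 0, 0, 0]])

```text
t: 21.7
position: [0.4676, 0.3199, 0.1016]
orientation: [0.45, 3.109, -0.0]
ft_force: [1.5, -2.5, -1.7]
gripper_width: 0.288
grasp_force: 25.0
```

```bash
python3 - <<'E'
from h import *
st=env.read_state();d=st['position']-np.array([.4391,.224,.1017]);print(d@[.2857,.9583,0],d@[.9583,-.2857,0],st['ft_force'])
E
```

```text
0.10007208143315559 -8.797838022953334e-05 [ 1.49014302 -2.51378888 -1.73316796]
```

Emit:
send_rows(deltas=[[0, 0, 0, 0, 0, 0], [0, 0, 0, 0, 0, 0], [0, 0, 0, 0, 0, 0], [0, 0, 0, 0, 0, 0]], gripper=-1)

```text
t: 22.03
position: [0.4674, 0.3202, 0.1018]
orientation: [-0.451, -3.109, -0.001]
ft_force: [0.3, 0.1, -0.4]
gripper_width: 0.526
grasp_force: 0.0
```

Emit:
send_rows(deltas=[[0, 0, -2, 0, 0, 0], [0, 0, -5, 0, 0, 0], [0, 0, -9, 0, 0, 0], [0, 0, -13, 0, 0, 0], [0, 0, -17, 0, 0, 0]])

```text
t: 22.45
position: [0.467, 0.3199, 0.2736]
orientation: [-0.45, -3.109, -0.0]
ft_force: [1.6, 0.5, 0.2]
gripper_width: 0.891
grasp_force: 0.0
```

Emit:
send_rows(deltas=[[-1.5, 0, 0, 0, 0, 0], [-3, 0, 0, 0, 0, 0], [-3, 0, 0, 0, 0, 0], [-3, 0, 0, 0, 0, 0], [-3, 0, 0, 0, 0, 0]])

```text
t: 22.87
position: [0.4955, 0.3115, 0.2711]
orientation: [-0.45, -3.108, 0.001]
ft_force: [-0.5, -0.6, -0.1]
gripper_width: 0.996
grasp_force: 0.0
```

```bash
python3 n.py f1 '(.4676,.3198,.102)'; python3 - <<'E'
from h import *
s=env.snapshot('top');c=env.snapshot('scene')
for n,p in (('top',s),('scene',c)):
  for k in ('relay_small','relay_terminals','nest','test_station'):print(n,k,[(np.round(x['point'],1),round(x['conf'],2)) for x in env.mark_of(p,k)[:2]])
  print(proj(p,[[.5394,.2983,.044]]))
E
```

```text
[0.49549902 0.31147438 0.27112289] 22.8667 [ 0.008 -0.003  0.002 -0.002 -0.001 -0.001]
nest []
test_station []
relay_small [(array([205.3, 322.5]), 0.61, array([0.5367, 0.2995, 0.044 ]))]
knob [323.125      153.125       14.05000019] [0.46757768 0.32064442 0.102     ]
top relay_small [(array([199.2, 192.9]), 0.65), (array([184.9, 194. ]), 0.62)]
top relay_terminals [(array([183.1, 194.9]), 0.64)]
top nest [(array([198.4, 194.2]), 0.76)]
top test_station [(array([196.2, 193. ]), 0.65)]
[[194.00283546 195.73383345]]
scene relay_small [(array([295.5, 262.4]), 0.63)]
scene relay_terminals [(array([284.8, 252.8]), 0.56)]
scene nest [(array([294.8, 264.2]), 0.97)]
scene test_station [(array([296.5, 262. ]), 0.55)]
[[261.75814521 296.61822823]]
```

```bash
python3 -c "
from h import *
print(env.sign_off())"
```

```text
the job is handed in; nothing more can be done
None
```

I seated the small relay fully down in the nest at the loading end, terminals facing the contact head. I then slid the carriage 100 mm to the test station, where it stayed after release, and handed the job in at about 23 s with no verdict returned.

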